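# Start the composite warmer at its fourth heat setting

### The arm

A 6-joint arm with a two-finger parallel gripper is mounted at the origin on a cart in front of the work surface, level with it; the furniture and walls round the work are solid. World frame = base frame: x ahead of the robot, y to its left, z up, the work surface at z = 0. Lengths are in m, angles in rad, forces in N, time in s.
With the tool pointing down it reaches from about 0.225 to 0.875 m from the base axis. Payload 3.4 kg.
Tool frame: the origin (TCP) lies midway between the tips of the shut fingers; the grasp point (between the pads) lies 19 mm behind it (manip.pinch_z is the distance from the TCP to the grasp point, in m); z points along the fingers, y is the line along which they close (so a half turn about z gives the same grasp; the last joint's range is limited). The gripper opens to 85 mm and grips with 20 to 120 N. Pads are 22 mm wide; open, the fingers measure 114 mm over their backs; the gripper's body (76 mm by 85 mm) begins 54 mm behind the grasp point. The pads swing forward as they close: fully open they stand 13 mm farther back than shut.
Start: joints at [1.098, 0.276, 1.505, -0, 1.361, -0.121], TCP at [0.198, 0.54, 0.197] pointing down, gripper open.
Joint ranges: [-2.89, 2.89], [-0.75, 2.08], [0.22, 2.7], [-1.18, 4.32], [0.11, 2.71], [-2.7, 2.7]. Speed limits (rad/s): [2.57, 2.57, 3.14, 3.14, 3.14, 3.14].

### API

Orientations are given as a unit quaternion [w, x, y, z].
In Python, from rig import manip gives the robot as it stands.
- The arm moves only by the tool carry_out, never from a script. Its arguments are lists of equal length, an entry for each row: "delta_pos": the shift along the tool's x, y, z scaled (see below), a list of three; "turn": the turn, a rotation vector about the tool's x, y, z scaled (see below), a list of three; "claw": the closure, from -1 (fully open) to 1 (shut). A call has 1 to 12 rows; each row is the pose to reach, as a shift and turn from the pose commanded when the call began, along the tool's axes at that moment; what a row does not reach only later rows make up. The controller multiplies each number of a shift by 400 mm and each number of a turn by 30 degrees. A row lasts 1/10 s, in which the tool goes at most 50 mm and 8.59 degrees, less where a joint would pass 70% of its speed; a pose out of reach is approached as far as the arm can. A call with a number of a shift or a turn outside -1 to 1 is refused whole. A call with a gripper value outside its range is refused whole. The fingers move at their own pace and stop on an object; "force" is the grip in N (left out, the last holds). Time passes only in rows, so rows that repeat a pose let the fingers close. It gives the time, the measured TCP pose, the force, the opening and the grip force at its end, in the units of the state.
- manip.get_state(): the state, without advancing time (a new reading comes with each control period).
- manip.get_image(name): name is "scene" or "top" or "wrist"; returns a dict with "image" (420x560x3 uint8, red, green, blue), "z_map" (420x560 float32, m along the optical axis (not along the pixel's ray), 0 where there is no reading), "fx", "fy", "cx", "cy" (pixels), "world_to_cam" (4x4, takes a point from world to camera coordinates). Camera axes: x right, y down, z forward; pixel columns grow to the right and rows downward; lengths in m; the calibration is good to about 2 mm. A picture is of the moment at which its call begins.
- manip.sign_off(): hands the job in; it is judged then, once.
Trained networks look in the newest picture that a camera, given by its name, has taken for a name from the list of things; names that differ only in an ending like _2 or _b are one class to them, and where a whole thing is asked for, a point or a joint stands for the part that bears it (a point fixed in the world has none). Each returns a list of dicts, best first, with "score" (0 to 1); they miss things now and then, are a little off and sometimes report something else, mostly with a low value. They report only what shows in the picture. A call takes as long as a camera call. They do not tell look-alikes from the thing itself.
- manip.spot_in(camera, query): "point" ([x, y, z] in m, in world coordinates, good to about 4 mm: the middle of the surface that is visible of it).
- manip.place_of(camera, query): "point" ([x, y, z] in m, in world coordinates, good to about 4 mm: a listed point, or the origin of a listed thing).
The state is a dict: "clock": time; "qpos": joint angles; "qd": joint speeds; "effort": joint torques, N m; "position": TCP position; "ee_rot": TCP orientation; "contact_force": force on the tool from outside, world axes, zero at the start; "moment": the same for the moment, N m; "width": finger opening in m; "gripper_force": force on a finger pad.
Only numpy, scipy, OpenCV 4.12 (cv2) and the standard library are available. Lean on these libraries where they do the work, as an engineer would, in place of code of your own. Each camera call takes 0.05 s, during which the arm holds its last target. There are 200 camera calls.

### The job

Get the composite warmer going with the fingertips only, gripping and lifting nothing: shut its lid over the two syringes, turn the knurled thermostat wheel by friction, click by click, until its white line rests at the fourth of its five marks (the first and shortest mark is the one nearest the robot), and then press the round start key right down and let it come up again. Press the key only once the lid is shut and the wheel is set. Touch these parts gently and leave the syringes and everything else on the worktop where they are.

Things in the scene. Friction and masses are not known exactly. Their poses are not given: they have to be found in the camera images.
- warmer: White desk unit, fixed, 160 mm (x, front to back) by 190 mm (y) by 70 mm high, flat deck. Origin: centre of its underside; at yaw 0 x points away from the robot, y left. Left half: open well (centre y +44 mm) with hinged lid. Right half, all at y -47 mm: start key (x -51 mm), thermostat wheel (axis at x +18 mm). Power brick behind the well (x 94 to 130 mm, 26 mm high).
- lid (a joint): Lid angle, rad: 0 shut, 1.6 fully open; starts at 0.95 to 1.35. Flat plate 148 mm long from the hinge, 96 mm wide, 6 mm thick, grey frame, clear window. Hinge axis along the warmer's y at x +74, z +74.5 mm, lid's mid-width at y +44 mm. Shut, its upper face is at z 76.5 mm. Stiff hinge (0.1 N m): it stays where left; 1 to 2 N on the outer face near the free edge pushes it down.
- lid_edge (a point): Point on the lid's outer (upper when shut) face at mid-width, 140 mm from the hinge axis, 8 mm from the free edge (a 30 mm wide finger tab reaches 7 mm further). Moves with the lid; its z points out of the outer face, its x from the free edge to the hinge.
- wheel (a joint): Wheel angle, rad. Notches at -0.698, -0.349, 0, 0.349, 0.698 = first to fifth mark; grows as the wheel's top is stroked to the warmer's +x (back). Starts at or near the first, second or third. A white line across the rim shows the setting: it points at one of five ribs on the rounded cheek right of the wheel, shortest (first) in front, longest at the back. A spring roller draws it into the nearest notch.
- wheel_crown (a point): Top of the upright black knurled wheel (radius 36, width 15 mm, axis along the warmer's y), 13 mm above the deck, 5 mm above the cheek; z 83 mm on the warmer; does not turn. One notch is 12.6 mm of rim and takes about 2 N. Leaf-sprung: pressed from above it sinks up to 4 mm (1.5 N, then 1.5 N per mm). A fingertip pressing it 2 to 3 mm down and moving level along the warmer's x drags it round.
- start_key (a joint): Travel of the round start key in m: 0 = up, 0.004 = right down. It springs back up. Takes 1.5 N to start and 4.5 N when down.
- start_key_top (a point): Centre of the top of the start key, a white round cap of 22 mm diameter that stands 8 mm above the deck (z = 78 mm on the warmer) when up; it is pressed straight down.
- syringe_a: Small syringe with a blue barrel, 117 mm long, 14 mm thick, lying along the warmer's x in the well at y = +55 mm. It stays there. Origin: under its middle; its length runs along its own y.
- syringe_b: Small syringe with a pale barrel, 117 mm long, 14 mm thick, lying along the warmer's x in the well at y = +33 mm. It stays there. Origin: under its middle; its length runs along its own y.
- gel_jar: Slim jar with black and green lid, 39 mm across, 81 mm high, standing right of the warmer. It is a bystander and stays where it is. Origin: centre of its underside.
- small_jar: Small jar with a ribbed white cap, 31 mm across, 32 mm high, standing left of the warmer. It is a bystander and stays where it is. Origin: centre of its underside.
- dropper_bottle: Brown bottle with a dropper bulb, 34 mm across, 109 mm high, on the right. It is a bystander and stays where it is. Origin: centre of its underside.
- glass_slab: Glass mixing slab, 78 x 105 x 10 mm, lying nearest the robot, in front. It is a bystander and stays where it is. Origin: centre of its underside.
- mixing_tub: White round tub, 110 mm across, 61 mm high, standing front right. It is a bystander and stays where it is. Origin: centre of its underside.
There are look-alikes about, which are no part of the job. Leave any green or orange look-alike of the syringe_a alone.

How it is judged:
On the way:
1. the start key is pressed right down with the lid shut and the wheel at its fourth mark (value of joint start_key above 0.003 m and value of joint lid below 0.06 rad and value of joint wheel between 0.249 and 0.449 rad), for 0.05 s.
At the end, for the whole second after the job is handed in: The lid is shut (within 0.06 rad), the wheel rests within 0.08 rad of its fourth notch (+0.349 rad), the start key is up again (within 1 mm), and the syringes lie in the well (value of joint lid below 0.06 rad and value of joint wheel between 0.269 and 0.429 rad and value of joint start_key below 0.001 m and z of each of syringe_a, syringe_b in the frame of warmer below 0.055 m and velocity of joint wheel between -0.05 and 0.05 rad/s); the robot touches nothing.
It fails at once if the start key is pressed while the lid is not shut or the wheel is not at its fourth notch (value of joint start_key above 0.002 m and (value of joint lid above 0.1 rad or value of joint wheel below 0.2 rad or value of joint wheel above 0.5 rad)).
It fails at once if the lid, the wheel or the start key is gripped or pressed with more than 40 N (contact force between the fingers and lid above 40 N or contact force between the fingers and wheel above 40 N or contact force between the fingers and start_key above 40 N).
It fails at once if a syringe is lifted or pushed more than 20 mm from its place (distance of any of syringe_a, syringe_b from where it was at the start of the episode above 0.02 m).
It fails at once if another thing on the worktop is lifted or pushed more than 20 mm (distance of any of gel_jar, small_jar, dropper_bottle, glass_slab, mixing_tub from where it was at the start of the episode above 0.02 m).
It also fails if it takes over 67 s, if anything falls off the work surface, if the arm or the gripper's body presses on something with over 40 N, if the wrist force passes 120 N, or if a joint passes its speed limit or range.

## Working session

There is one attempt and no reset: what is moved stays moved. The work goes in short steps, Python scripts to look and compute and a tool call to move; the robot and the scene stay as the last step left them, time stands still between calls to the robot, and variables do not carry over. Pictures are saved under pics/ and viewed, at most 10 in all, crops included, and the job is handed in when it is done.

Besides the shell and the picture viewer there is one more tool, called after "Call:" by a JSON object that holds its "op" and its "data". carry_out: Moves the arm, as the interface text tells. Shifts and turns lie within -1 to 1; 1 stands for 400 mm of shift or 30 degrees of turn. Its arguments: {"type":"object","properties":{"delta_pos":{"type":"array","items":{"type":"array","items":{"type":"number","minimum":-1,"maximum":1}}},"turn":{"type":"array","items":{"type":"array","items":{"type":"number","minimum":-1,"maximum":1}}},"claw":{"type":"array","items":{"type":"number"}},"force":{"type":"number"}},"required":["delta_pos","turn","claw"]}

```bash
mkdir -p pics && cat > h.py <<'E'
from rig import manip
import numpy as np, cv2
def shot(cam,name=None):
    d=manip.get_image(cam)
    if name: cv2.imwrite(f'pics/{name}.png',d['image'][:,:,::-1])
    return d
def world(d,u,v,z=None):
    z=d['z_map'][int(v),int(u)] if z is None else z
    p=np.array([(u-d['cx'])/d['fx']*z,(v-d['cy'])/d['fy']*z,z,1])
    return (np.linalg.inv(d['world_to_cam'])@p)[:3]
def pix(d,p):
    q=d['world_to_cam']@np.r_[p,1]
    return q[0]/q[2]*d['fx']+d['cx'],q[1]/q[2]*d['fy']+d['cy']
E
python3 - <<'E'
from h import *
np.set_printoptions(precision=4,suppress=True)
a=shot('scene','scene1');b=shot('top','top1')
cv2.imwrite('pics/both.png',cv2.resize(np.vstack([a['image'],b['image']])[:,:,::-1],(450,600)) )
for c in('scene','top'):
  for n in('warmer','lid_edge','wheel_crown','start_key_top','syringe_a','gel_jar','small_jar','dropper_bottle','glass_slab','mixing_tub'):
    r=manip.place_of(c,n)
    print(c,n,[(round(x['score'],2),np.round(x['point'],3)) for x in r[:3]])
s=manip.get_state();print(s['clock'],s['position'],s['ee_rot'],s['width'])
E
```

```text
scene warmer []
scene lid_edge [(0.87, array([0.62 , 0.136, 0.207]))]
scene wheel_crown []
scene start_key_top []
scene syringe_a [(0.8, array([0.549, 0.262, 0.003])), (0.65, array([ 0.547,  0.377, -0.003])), (0.6, array([0.584, 0.148, 0.05 ]))]
scene gel_jar []
scene small_jar [(0.64, array([0.637, 0.237, 0.007]))]
scene dropper_bottle [(0.44, array([ 0.441, -0.24 , -0.002])), (0.34, array([0.636, 0.236, 0.004]))]
scene glass_slab [(0.93, array([0.368, 0.027, 0.001]))]
scene mixing_tub [(0.78, array([ 0.404, -0.139,  0.001]))]
top warmer [(0.75, array([0.589, 0.095, 0.001]))]
top lid_edge [(0.51, array([0.621, 0.142, 0.21 ]))]
top wheel_crown [(0.53, array([0.611, 0.045, 0.084]))]
top start_key_top [(0.41, array([0.54 , 0.046, 0.081]))]
top syringe_a [(0.66, array([0.549, 0.265, 0.001])), (0.57, array([0.585, 0.125, 0.045])), (0.53, array([0.433, 0.168, 0.002]))]
top gel_jar [(0.7, array([ 0.557, -0.057,  0.007]))]
top small_jar [(0.42, array([ 0.633,  0.239, -0.001])), (0.39, array([0.589, 0.149, 0.047]))]
top dropper_bottle [(0.76, array([ 0.443, -0.239,  0.002]))]
top glass_slab [(0.43, array([ 0.369,  0.027, -0.   ]))]
top mixing_tub []
1.1 [0.1982 0.5398 0.1967] [0.     0.175  0.9846 0.    ] 0.08539652374592649
```

View pics/top1.png

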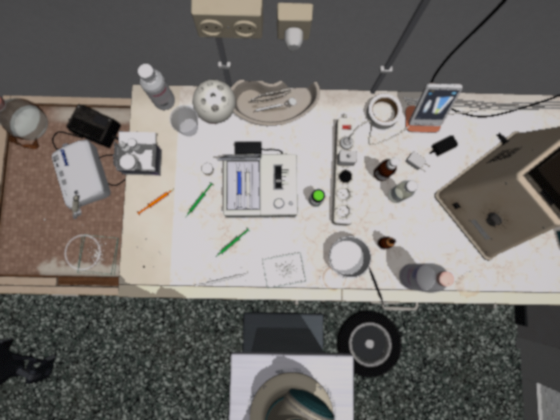

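View pics/scene1.png

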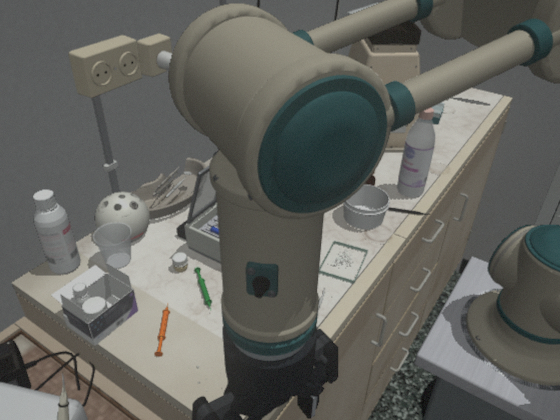

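The top view shows the warmer at about (260,185), with its lid open on the left half, the wheel at (279,177) and the key at (279,203). The syringe candidates are two green at (200,198) and (233,241), one orange at (156,200), and the blue one inside the well at (240,185). Only the blue one fits syringe_a; the others are look-alikes to avoid. In the scene view the arm hides most of the warmer, so I'll move above it for a close look.

Call:
{"op": "carry_out", "data": {"delta_pos": [[0, 0, -0.125], [0, 0, -0.25], [0, 0, -0.333], [-0.685, -0.415, -0.333], [-0.685, -0.415, -0.333], [-0.685, -0.415, -0.333], [-0.685, -0.415, -0.333], [-0.685, -0.415, -0.333], [-0.685, -0.415, -0.333], [-0.685, -0.415, -0.333], [-0.685, -0.415, -0.333]], "turn": [[0, 0, 0], [0, 0, 0], [0, 0, 0], [0, 0, -0.2], [0, 0, -0.4], [0, 0, -0.672], [0, 0, -0.672], [0, 0, -0.672], [0, 0, -0.672], [0, 0, -0.672], [0, 0, -0.672]], "claw": [1, 1, 1, 1, 1, 1, 1, 1, 1, 1, 1]}}

```text
clock: 2.2
position: [0.4001, 0.287, 0.3298]
ee_rot: [0.0, 0.003, 1.0, -0.001]
contact_force: [0.3, 0.1, -0.5]
width: -0.0001
gripper_force: 0.0
```

Call:
{"op": "carry_out", "data": {"delta_pos": [[-0.375, -0.567, 0], [-0.375, -0.567, 0], [-0.375, -0.567, 0], [-0.375, -0.567, 0], [-0.375, -0.567, 0], [-0.375, -0.567, 0], [-0.375, -0.567, 0], [-0.375, -0.567, 0]], "turn": [[0, 0, 0], [0, 0, 0], [0, 0, 0], [0, 0, 0], [0, 0, 0], [0, 0, 0], [0, 0, 0], [0, 0, 0]], "claw": [1, 1, 1, 1, 1, 1, 1, 1]}}

```text
clock: 3.0
position: [0.5478, 0.0639, 0.3296]
ee_rot: [-0.001, -0.0, 1.0, 0.001]
contact_force: [-0.4, 0.7, 0.3]
width: 0.0002
gripper_force: 0.0
```

```bash
python3 - <<'E'
from h import *
np.set_printoptions(precision=4,suppress=True)
a=shot('wrist','w1')
print(np.linalg.inv(a['world_to_cam'])[:3])
for n in('warmer','lid_edge','wheel_crown','start_key_top','syringe_a','gel_jar'):
    r=manip.place_of('wrist',n)
    print(n,[(round(x['score'],2),np.round(x['point'],4)) for x in r[:3]])
s=manip.get_state();print(s['clock'],s['position'])
E
```

```text
[[-0.0003  0.9528  0.3037  0.4703]
 [ 1.     -0.0003  0.002   0.0622]
 [ 0.002   0.3037 -0.9528  0.5062]]
warmer [(0.97, array([0.5838, 0.0973, 0.001 ]))]
lid_edge [(0.55, array([0.616 , 0.14  , 0.2068]))]
wheel_crown [(0.79, array([0.6049, 0.0489, 0.086 ])), (0.64, array([ 0.4445, -0.2398,  0.0023]))]
start_key_top [(0.64, array([0.5386, 0.0458, 0.0808]))]
syringe_a [(0.97, array([0.5841, 0.1476, 0.0481])), (0.91, array([0.5541, 0.2658, 0.0054])), (0.81, array([0.5886, 0.1296, 0.0435]))]
gel_jar [(0.74, array([ 0.5575, -0.0542,  0.0034]))]
3.35 [0.5477 0.0637 0.3302]
```

View pics/w1.png

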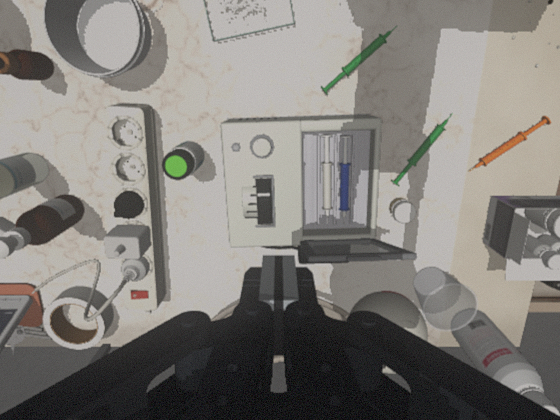

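The wrist view (image top is towards the robot) shows the warmer at about (222–381, 116–245), the key at (262,146) and the wheel at (265,201). The lid stands nearly upright at (355,250). The blue and pale syringes are in the well at (345,185) and (327,185), and the green and orange look-alikes are outside it. I'll fit the deck pose and enlarge the wheel and well.

```bash
python3 - <<'E'
from h import *
np.set_printoptions(precision=4,suppress=True)
a=shot('wrist');im=a['image']
c=cv2.resize(im[110:265,215:425],None,fx=3.7,fy=3.7,interpolation=cv2.INTER_CUBIC)
cv2.imwrite('pics/crop1.png',c[:,:,::-1])
V,U=np.mgrid[0:420,0:560];z=a['z_map']
P=np.stack([(U-a['cx'])/a['fx']*z,(V-a['cy'])/a['fy']*z,z,np.ones_like(z)],-1)@np.linalg.inv(a['world_to_cam']).T
W=P[...,:3]
m=(abs(W[...,2]-.07)<.004)&(z>0)&(W[...,0]>.45)&(W[...,0]<.7)&(W[...,1]>-.03)&(W[...,1]<.22)
n,l,st,_=cv2.connectedComponentsWithStats(m.astype(np.uint8)); k=1+st[1:,4].argmax()
q=W[l==k][:,:2].astype(np.float32); print('deck z',np.median(W[l==k][:,2]))
print(cv2.minAreaRect(q*1000))
# front & right edge line fits
for v in (228,250,275,300,340,370):
    col=np.where(l[:,v]==k)[0]; print(v,W[col[0],v],W[col[-1],v])
k=(W[...,2]>.079)&(W[...,2]<.095)&(W[...,0]>.56)&(W[...,0]<.66)&(W[...,1]>.02)&(W[...,1]<.08)
print('wheel',W[k].mean(0),W[k].min(0),W[k].max(0))
k=(W[...,2]>.0745)&(W[...,2]<.083)&(W[...,0]>.51)&(W[...,0]<.56)&(W[...,1]>.03)&(W[...,1]<.07)
print('key',W[k].mean(0),W[k].min(0),W[k].max(0))
k=(W[...,2]>.1)&(W[...,2]<.23)&(W[...,0]>.58)&(W[...,0]<.7)&(W[...,1]>.09)&(W[...,1]<.2)&(V<262)&(U>318)
L=W[k];print('lid',L.min(0),L.max(0))
for y in(.11,.13,.15,.17):
  s=L[abs(L[:,1]-y)<.004]; t=s[s[:,2].argmax()]; print(y,t,np.polyfit(s[:,2],s[:,0],1))
E
```

```text
deck z 0.06944642464464396
((587.7460327148438, 92.20101928710938), (159.6002197265625, 189.885498046875), 1.7849748134613037)
228 [0.5109 0.0036 0.0673] [ 0.6337 -0.0014  0.0669]
250 [0.5107 0.0295 0.0681] [0.6693 0.0261 0.0682]
275 [0.5097 0.0588 0.0669] [0.6673 0.0587 0.0693]
300 [0.5095 0.0881 0.0685] [0.6656 0.0911 0.0698]
340 [0.507  0.1347 0.0692] [0.6574 0.1426 0.0692]
370 [0.506  0.1699 0.0677] [0.6555 0.1802 0.0736]
wheel [0.6062 0.0458 0.0814] [0.5878 0.0331 0.079 ] [0.6237 0.0528 0.0849]
key [0.5382 0.0436 0.0774] [0.528  0.033  0.0751] [0.5494 0.0542 0.0798]
lid [0.6092 0.0984 0.1004] [0.6492 0.1838 0.2223]
0.11 [0.6151 0.1123 0.2166] [-0.3106  0.6804]
0.13 [0.6124 0.1337 0.2218] [-0.3185  0.6809]
0.15 [0.6124 0.1465 0.2219] [-0.3206  0.6806]
0.17 [0.6106 0.1707 0.2157] [-0.3136  0.679 ]
```

View pics/crop1.png

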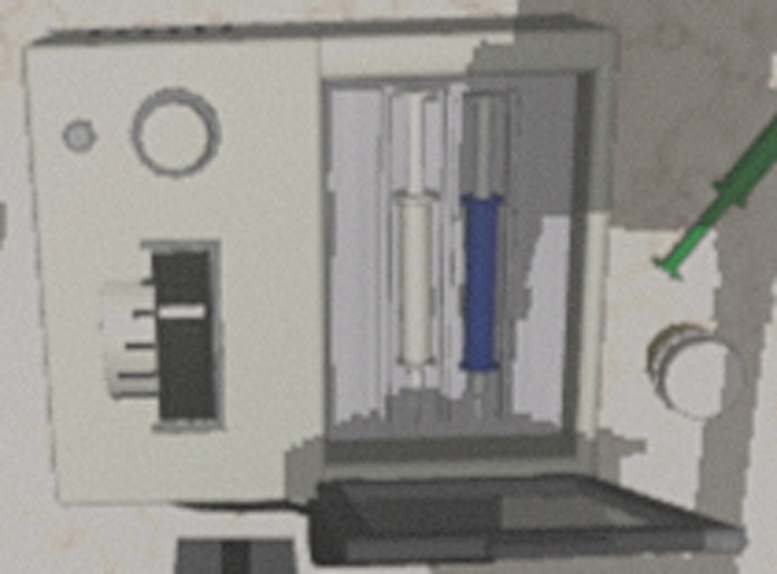

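The line points at the second rib, so the wheel needs two notches. The deck fit puts the warmer at about (0.588, 0.092) with a yaw of about 1.8°, and the lid at about 1.26 rad. The real syringes are in the well. Next I'll bring the tip in behind the lid.

Call:
{"op": "carry_out", "data": {"delta_pos": [[-0.293, 0.185, 0], [-0.293, 0.185, 0], [-0.293, 0.185, 0], [-0.293, 0.185, 0.05], [-0.293, 0.185, 0.15], [-0.293, 0.185, 0.25], [-0.293, 0.185, 0.312], [-0.293, 0.185, 0.312]], "turn": [[0, 0, 0], [0, 0, 0], [0, 0, 0], [0, 0, 0], [0, 0, 0], [0, 0, 0], [0, 0, 0], [0, 0, 0]], "claw": [1, 1, 1, 1, 1, 1, 1, 1]}}

```text
clock: 4.2
position: [0.6624, 0.1368, 0.2004]
ee_rot: [-0.005, -0.0, 1.0, -0.0]
contact_force: [-0.3, 0.0, 0.7]
width: 0.0002
gripper_force: 0.0
```

Call:
{"op": "carry_out", "data": {"delta_pos": [[0.04, 0, 0.0], [0.08, 0, 0.003], [0.12, 0, 0.02], [0.16, 0, 0.04], [0.195, 0, 0.065], [0.2275, 0, 0.0925], [0.255, 0, 0.125], [0.2775, 0, 0.16], [0.295, 0, 0.1975], [0.31, 0, 0.2375], [0.31, 0, 0.2375]], "turn": [[0, 0, 0], [0, 0, 0], [0, 0, 0], [0, 0, 0], [0, 0, 0], [0, 0, 0], [0, 0, 0], [0, 0, 0], [0, 0, 0], [0, 0, 0], [0, 0, 0]], "claw": [1, 1, 1, 1, 1, 1, 1, 1, 1, 1, 1]}}

```text
clock: 5.3
position: [0.5403, 0.1369, 0.1102]
ee_rot: [-0.001, -0.0, 1.0, -0.0]
contact_force: [-0.3, 0.9, 0.6]
width: 0.0002
gripper_force: 0.0
```

Call:
{"op": "carry_out", "data": {"delta_pos": [[0.004, 0, 0.03], [0.006, 0, 0.05], [0.008, 0, 0.065], [0.009, 0, 0.075], [0.01, 0, 0.083], [0.01, 0, 0.083]], "turn": [[0, 0, 0], [0, 0, 0], [0, 0, 0], [0, 0, 0], [0, 0, 0], [0, 0, 0]], "claw": [1, 1, 1, 1, 1, 1]}}

```text
clock: 5.9
position: [0.5371, 0.1367, 0.0765]
ee_rot: [-0.0, -0.0, 1.0, -0.0]
contact_force: [0.7, 0.4, 0.1]
width: 0.0001
gripper_force: 0.0
```

Call:
{"op": "carry_out", "data": {"delta_pos": [[0, 0, 0.0025], [0, 0, 0.0025], [0, 0, 0.0025]], "turn": [[0, 0, 0], [0, 0, 0], [0, 0, 0]], "claw": [1, 1, 1]}}

```text
clock: 6.2
position: [0.5376, 0.1368, 0.0761]
ee_rot: [0.0, -0.0, 1.0, 0.0]
contact_force: [0.2, 0.4, -0.4]
width: 0.0002
gripper_force: 0.0
```

Call:
{"op": "carry_out", "data": {"delta_pos": [[0, 0, 0.0025], [0, 0, 0.0025], [0, 0, 0.0025]], "turn": [[0, 0, 0], [0, 0, 0], [0, 0, 0]], "claw": [1, 1, 1]}}

```text
clock: 6.5
position: [0.5374, 0.1368, 0.0749]
ee_rot: [0.0, -0.0, 1.0, 0.0]
contact_force: [0.1, -0.3, -0.8]
width: -0.0002
gripper_force: 0.0
```

```bash
python3 - <<'E'
from h import *
s=manip.get_state();print(s['position'],s['contact_force'])
for c in('top','scene'):
  a=shot(c)
  print(c,[(round(x['score'],2),np.round(x['point'],4)) for x in manip.place_of(c,'lid_edge')])
E
```

```text
[0.53738911 0.13678655 0.07491445] [ 0.12856262 -0.29849139 -0.83054019]
top [(0.28, array([ 0.5907,  0.0915, -0.0024]))]
scene [(0.87, array([0.6191, 0.1385, 0.2059])), (0.63, array([0.6366, 0.2389, 0.0054]))]
```

```bash
python3 - <<'E'
from h import *
a=shot('scene')['image'];b=shot('wrist')['image']
cv2.imwrite('pics/v2.png',np.hstack([cv2.resize(a[120:360,100:420],(400,300)),cv2.resize(b,(400,300))])[:,:,::-1])
E
```

```text
(no output)
```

View pics/v2.png

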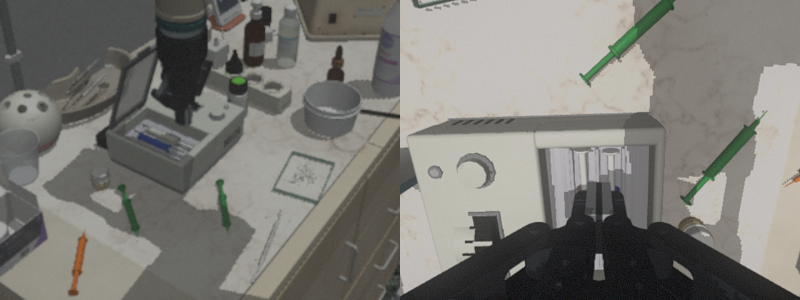

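The lid is still open: in the left half it stands upright behind the gripper at about (130,85), and the fingers hang over the open well. I'll retreat straight up and measure again.

Call:
{"op": "carry_out", "data": {"delta_pos": [[0, 0, -0.125], [0.05, 0, -0.25], [0.1, 0, -0.375], [0.15, 0, -0.5], [0.2, 0, -0.6], [0.2, 0, -0.64], [0.2, 0, -0.64]], "turn": [[0, 0, 0], [0, 0, 0], [0, 0, 0], [0, 0, 0], [0, 0, 0], [0, 0, 0], [0, 0, 0]], "claw": [1, 1, 1, 1, 1, 1, 1]}}

```text
clock: 7.5
position: [0.4585, 0.1371, 0.3353]
ee_rot: [0.004, -0.0, 1.0, 0.001]
contact_force: [-0.1, 0.0, -0.4]
width: 0.0003
gripper_force: 0.0
```

```bash
cat > lid.py <<'E'
from h import *
def cloud(a):
    V,U=np.mgrid[0:420,0:560];z=a['z_map']
    P=np.stack([(U-a['cx'])/a['fx']*z,(V-a['cy'])/a['fy']*z,z,np.ones_like(z)],-1)@np.linalg.inv(a['world_to_cam']).T
    W=P[...,:3].copy(); W[z<=0]=np.nan; return W
E
python3 - <<'E'
from lid import *
np.set_printoptions(precision=4,suppress=True)
s=manip.get_state();print(s['clock'],s['position'],s['contact_force'])
for c in('wrist','top','scene'):
  a=shot(c,'r_'+c);W=cloud(a)
  k=(W[...,2]>.095)&(W[...,2]<.245)&(W[...,0]>.57)&(W[...,0]<.75)&(W[...,1]>.085)&(W[...,1]<.2)
  L=W[k];print(c,k.sum(),L.min(0) if len(L) else '',L.max(0)if len(L) else '')
  for y in(.1,.12,.14,.16,.18):
    q=L[abs(L[:,1]-y)<.006]
    if len(q)>5: print(y,len(q),q[q[:,2].argmax()],q[q[:,2].argmin()],np.polyfit(q[:,2],q[:,0],1))
  print([(n,round(x['score'],2),np.round(x['point'],4)) for n in('lid_edge','syringe_a') for x in manip.place_of(c,n)[:2]])
a=cv2.imread('pics/r_wrist.png');b=cv2.imread('pics/r_scene.png')
cv2.imwrite('pics/v3.png',np.hstack([cv2.resize(b[120:345,100:400],(400,300)),cv2.resize(a,(400,300))]))
E
```

```text
7.5 [0.4585 0.1371 0.3353] [-0.0716  0.0419 -0.4423]
wrist 0  
[('syringe_a', 0.94, array([0.5534, 0.2629, 0.0049])), ('syringe_a', 0.74, array([0.5833, 0.1503, 0.0454]))]
top 4 [0.6215 0.0879 0.1052] [0.6529 0.0907 0.1929]
[('syringe_a', 0.41, array([ 0.4345,  0.1673, -0.0031]))]
scene 1206 [0.6081 0.0915 0.0955] [0.6518 0.1891 0.2212]
0.1 143 [0.6158 0.1026 0.2145] [0.6504 0.103  0.096 ] [-0.3208  0.6812]
0.12 133 [0.6117 0.1254 0.2199] [0.6512 0.1183 0.0965] [-0.3318  0.6828]
0.14 151 [0.6119 0.1458 0.2206] [0.6499 0.1391 0.096 ] [-0.326   0.6813]
0.16 137 [0.6104 0.1598 0.2146] [0.6495 0.1644 0.0956] [-0.3287  0.6811]
0.18 151 [0.6124 0.183  0.2143] [0.6463 0.1858 0.0972] [-0.3207  0.6788]
[('lid_edge', 0.86, array([0.6176, 0.1347, 0.2097])), ('syringe_a', 0.72, array([0.5522, 0.2621, 0.0028])), ('syringe_a', 0.64, array([0.5847, 0.1459, 0.049 ]))]
```

View pics/v3.png

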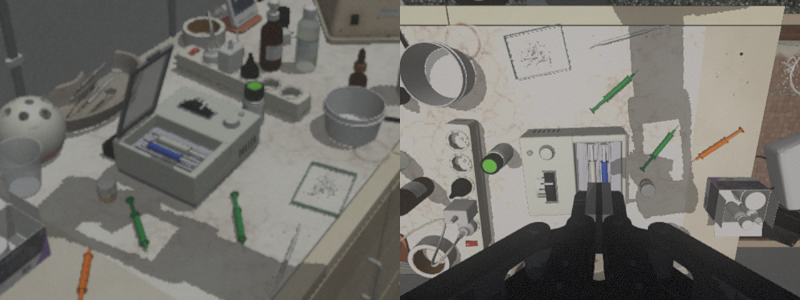

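The lid hasn't moved (still about 1.25 rad) and the syringes are in place. I'll go behind the lid again, lower this time, and check the contact before pushing.

Call:
{"op": "carry_out", "data": {"delta_pos": [[-0.125, 0, 0], [-0.25, 0, 0], [-0.375, 0, 0], [-0.5, 0, 0], [-0.54, 0, 0], [-0.54, 0, 0.1], [-0.54, 0, 0.2], [-0.54, 0, 0.3], [-0.54, 0, 0.4], [-0.54, 0, 0.4], [-0.54, 0, 0.4]], "turn": [[0, 0, 0], [0, 0, 0], [0, 0, 0], [0, 0, 0], [0, 0, 0], [0, 0, 0], [0, 0, 0], [0, 0, 0], [0, 0, 0], [0, 0, 0], [0, 0, 0]], "claw": [1, 1, 1, 1, 1, 1, 1, 1, 1, 1, 1]}}

```text
clock: 9.05
position: [0.6735, 0.1368, 0.1706]
ee_rot: [-0.001, -0.0, 1.0, -0.0]
contact_force: [0.6, 0.1, 0.6]
width: 0.0002
gripper_force: 0.0
```

```bash
cat > chk.py <<'E'
from lid import *
np.set_printoptions(precision=4,suppress=True)
s=manip.get_state();print(s['clock'],s['position'],s['contact_force'])
a=shot('scene','c');W=cloud(a)
k=(W[...,2]>.095)&(W[...,2]<.225)&(W[...,0]>.54)&(W[...,0]<.75)&(W[...,1]>.085)&(W[...,1]<.2)
L=W[k]
for y in(.1,.12,.14,.16,.18):
    q=L[abs(L[:,1]-y)<.006]
    if len(q)>5: print(y,len(q),q[q[:,2].argmax()],q[q[:,2].argmin()],np.polyfit(q[:,2],q[:,0],1))
b=shot('wrist')
cv2.imwrite('pics/chk.png',np.hstack([cv2.resize(a['image'][120:345,100:400],(400,300)),cv2.resize(b['image'],(400,300))])[:,:,::-1])
print('tcp px scene',pix(a,s['position']),'crop',[(pix(a,s['position'])[0]-100)*4/3,(pix(a,s['position'])[1]-120)*4/3])
E
python3 chk.py
```

```text
9.05 [0.6735 0.1368 0.1706] [0.5766 0.0546 0.5697]
0.1 147 [0.6118 0.1011 0.2152] [0.6509 0.0991 0.0962] [-0.3242  0.6818]
0.12 136 [0.6681 0.123  0.2221] [0.6509 0.1219 0.0961] [-0.2212  0.6676]
0.14 207 [0.6633 0.1397 0.2245] [0.6492 0.1397 0.0967] [0.0398 0.6309]
0.16 142 [0.6091 0.155  0.2194] [0.6495 0.1553 0.0954] [-0.326   0.6806]
0.18 147 [0.6114 0.1756 0.2154] [0.6468 0.1823 0.0974] [-0.3218  0.6791]
tcp px scene (np.float64(193.4271384787487), np.float64(170.99139197577014)) crop [np.float64(124.56951797166494), np.float64(67.9885226343602)]
```

View pics/chk.png

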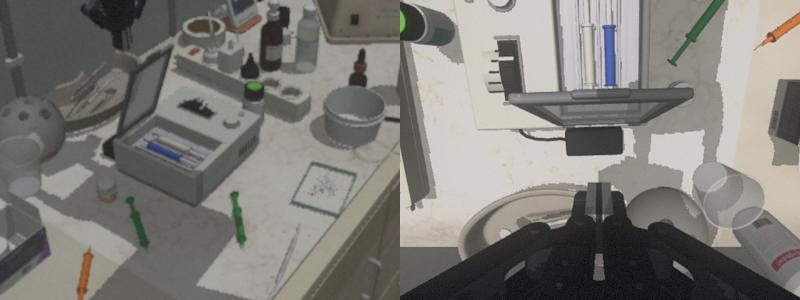

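The wrist view (right half) shows the tips at (600,185), about 35 mm behind the lid, whose edge is at (600,95). I'll push forward a little and check that the lid follows.

Call:
{"op": "carry_out", "data": {"delta_pos": [[0.04, 0, 0], [0.07, 0, 0], [0.1, 0, 0], [0.13, 0, 0], [0.145, 0, 0], [0.145, 0, 0]], "turn": [[0, 0, 0], [0, 0, 0], [0, 0, 0], [0, 0, 0], [0, 0, 0], [0, 0, 0]], "claw": [1, 1, 1, 1, 1, 1]}}

```text
clock: 9.75
position: [0.6145, 0.1369, 0.1715]
ee_rot: [0.0, -0.0, 1.0, 0.0]
contact_force: [-0.4, 0.7, 0.2]
width: 0.0002
gripper_force: 0.0
```

```bash
python3 chk.py
```

```text
9.75 [0.6145 0.1369 0.1715] [-0.384   0.6984  0.2396]
0.1 116 [0.6015 0.1016 0.2099] [0.6472 0.0967 0.0964] [-0.4345  0.6892]
0.12 106 [0.6103 0.1215 0.2139] [0.6454 0.1183 0.0989] [-0.4313  0.6887]
0.14 164 [0.6031 0.1382 0.2245] [0.6469 0.1456 0.0959] [-0.3491  0.6771]
0.16 111 [0.5988 0.1622 0.2089] [0.6461 0.159  0.0965] [-0.4378  0.6885]
0.18 139 [0.5971 0.184  0.2095] [0.6451 0.1814 0.095 ] [-0.4347  0.6872]
tcp px scene (np.float64(215.4546675831823), np.float64(179.94533709278573)) crop [np.float64(153.9395567775764), np.float64(79.92711612371431)]
```

The lid follows now (about 1.16 rad), but less than I expected, so the real tip position differs from the reported TCP. I'll measure the fingertips in wrist and scene depth.

```bash
python3 - <<'E'
from lid import *
np.set_printoptions(precision=4,suppress=True)
s=manip.get_state();p=s['position'];print(p,s['width'],manip.pinch_z,s['qpos'])
a=shot('wrist');W=cloud(a)
print('tcp px',pix(a,p))
for v in range(240,300,6): print(v,[tuple(np.round(W[v,u]-p,3)) for u in(262,278,292)])
b=shot('scene');W=cloud(b)
k=(abs(W[...,1]-p[1])<.03)&(W[...,2]>.16)&(W[...,2]<.27)&(W[...,0]>p[0]-.06)&(W[...,0]<p[0]+.06)
for z0 in np.arange(.16,.27,.01):
  q=W[k&(abs(W[...,2]-z0)<.005)]; 
  if len(q): print('z',round(z0,3),len(q),q.min(0),q.max(0))
E
```

```text
[0.6155 0.1368 0.1711] 0.00026277160289699185 0.0187 [ 0.1084  0.3731  1.4231  0.0001  1.3448 -1.4625]
tcp px (np.float64(280.75002471039693), np.float64(241.7639392196335))
240 [(np.float64(-0.019), np.float64(-0.008), np.float64(0.042)), (np.float64(-0.02), np.float64(-0.001), np.float64(0.043)), (np.float64(-0.02), np.float64(0.004), np.float64(0.043))]
246 [(np.float64(-0.018), np.float64(-0.008), np.float64(0.044)), (np.float64(-0.018), np.float64(-0.001), np.float64(0.045)), (np.float64(-0.018), np.float64(0.004), np.float64(0.044))]
252 [(np.float64(0.075), np.float64(-0.017), np.float64(-0.146)), (np.float64(0.075), np.float64(-0.001), np.float64(-0.146)), (np.float64(0.075), np.float64(0.012), np.float64(-0.145))]
258 [(np.float64(0.081), np.float64(-0.017), np.float64(-0.145)), (np.float64(-0.011), np.float64(-0.001), np.float64(0.041)), (np.float64(-0.011), np.float64(0.004), np.float64(0.041))]
264 [(np.float64(-0.01), np.float64(-0.008), np.float64(0.045)), (np.float64(-0.011), np.float64(-0.001), np.float64(0.046)), (np.float64(-0.011), np.float64(0.004), np.float64(0.0
[... 904 characters left out ...]
0.003), np.float64(0.068))]
z 0.16 28 [0.6157 0.1103 0.1602] [0.6201 0.1654 0.165 ]
z 0.17 43 [0.6115 0.1078 0.1652] [0.6176 0.1653 0.175 ]
z 0.18 45 [0.6073 0.1079 0.175 ] [0.6129 0.1654 0.1843]
z 0.19 46 [0.603  0.1099 0.1853] [0.6089 0.1661 0.1947]
z 0.2 48 [0.5971 0.1083 0.1953] [0.6223 0.1665 0.205 ]
z 0.21 103 [0.5947 0.1081 0.2053] [0.6248 0.1666 0.2149]
z 0.22 77 [0.5944 0.1243 0.215 ] [0.6231 0.1526 0.225 ]
z 0.23 68 [0.6019 0.1231 0.2252] [0.6221 0.1525 0.235 ]
z 0.24 47 [0.6036 0.1246 0.2352] [0.6205 0.1521 0.2448]
z 0.25 84 [0.6018 0.1088 0.2452] [0.6257 0.1667 0.2549]
z 0.26 112 [0.6008 0.1069 0.2551] [0.6265 0.1658 0.265 ]
z 0.27 46 [0.5986 0.1075 0.2651] [0.6307 0.1556 0.2699]
```

Two independent readings agree. Wrist depth shows the finger ending about 38 mm above the reported TCP, and the lid contact implies about 37 mm. The real tips are therefore about 37 mm higher than reported, which explains the first miss. I'll apply that offset and push the lid along its arc.

Call:
{"op": "carry_out", "data": {"delta_pos": [[-0.0375, 0, 0], [-0.0425, 0, 0.0325], [-0.0025, 0, 0.0375], [0.0375, 0, 0.0525], [0.07, 0, 0.0775], [0.1025, 0, 0.105], [0.13, 0, 0.1375], [0.1525, 0, 0.1725], [0.17, 0, 0.21], [0.185, 0, 0.2475], [0.185, 0, 0.2475]], "turn": [[0, 0, 0], [0, 0, 0], [0, 0, 0], [0, 0, 0], [0, 0, 0], [0, 0, 0], [0, 0, 0], [0, 0, 0], [0, 0, 0], [0, 0, 0], [0, 0, 0]], "claw": [1, 1, 1, 1, 1, 1, 1, 1, 1, 1, 1]}}

```text
clock: 11.05
position: [0.5379, 0.1364, 0.069]
ee_rot: [-0.004, -0.0, 1.0, -0.0]
contact_force: [0.0, -0.1, 0.4]
width: -0.0003
gripper_force: 0.0
```

```bash
python3 - <<'E'
from lid import *
np.set_printoptions(precision=4,suppress=True)
s=manip.get_state();p=s['position'];print(s['clock'],p,s['contact_force'])
W=cloud(shot('scene'))
for y in(.1,.11,.16,.17,.18):
  q=W[(abs(W[...,1]-y)<.005)&(W[...,2]>.078)&(W[...,2]<.2)&(W[...,0]>.5)&(W[...,0]<.67)]
  if len(q)>5: print(y,len(q),q.min(0),q.max(0),np.polyfit(q[:,0],q[:,2],1))
q=W[(abs(W[...,1]-.137)<.013)&(W[...,2]>.078)&(W[...,2]<.2)&(abs(W[...,0]-p[0])<.025)]
print('finger',len(q),q.min(0) if len(q) else 0)
E
```

```text
11.05 [0.5379 0.1364 0.069 ] [ 0.0147 -0.1239  0.3566]
0.1 149 [0.5154 0.095  0.0782] [0.6603 0.105  0.19  ] [-0.608   0.4615]
0.11 141 [0.5159 0.105  0.0781] [0.6483 0.1149 0.1976] [-0.5321  0.4098]
0.16 244 [0.514  0.155  0.0782] [0.6505 0.165  0.2   ] [-0.7502  0.5383]
0.17 216 [0.5132 0.165  0.0783] [0.6469 0.1749 0.1996] [-0.6267  0.4641]
0.18 259 [0.5131 0.175  0.0781] [0.6574 0.185  0.1993] [-0.6086  0.4551]
finger 457 [0.5131 0.1241 0.0914]
```

Call:
{"op": "carry_out", "data": {"delta_pos": [[0.002, 0, 0.025], [0.004, 0, 0.045], [0.004, 0, 0.06], [0.004, 0, 0.068], [0.004, 0, 0.068], [0.004, 0, 0.068]], "turn": [[0, 0, 0], [0, 0, 0], [0, 0, 0], [0, 0, 0], [0, 0, 0], [0, 0, 0]], "claw": [1, 1, 1, 1, 1, 1]}}

```text
clock: 11.7
position: [0.54, 0.1368, 0.0448]
ee_rot: [0.0, -0.0, 1.0, 0.0]
contact_force: [0.3, 0.3, -0.8]
width: -0.0001
gripper_force: 0.0
```

Call:
{"op": "carry_out", "data": {"delta_pos": [[0, 0, 0.0025], [0, 0, 0.0025], [0, 0, 0.0025]], "turn": [[0, 0, 0], [0, 0, 0], [0, 0, 0]], "claw": [1, 1, 1]}}

```text
clock: 12.0
position: [0.5399, 0.1368, 0.0439]
ee_rot: [0.0, -0.0, 1.0, 0.0]
contact_force: [-0.1, -0.2, -0.3]
width: 0.0001
gripper_force: 0.0
```

Call:
{"op": "carry_out", "data": {"delta_pos": [[0, 0, 0.0025], [0, 0, 0.005], [0, 0, 0.005], [0, 0, 0.005]], "turn": [[0, 0, 0], [0, 0, 0], [0, 0, 0], [0, 0, 0]], "claw": [1, 1, 1, 1]}}

```text
clock: 12.4
position: [0.54, 0.1368, 0.0419]
ee_rot: [0.0, -0.0, 1.0, 0.0]
contact_force: [-0.2, 0.6, 2.0]
width: -0.0003
gripper_force: 1.2
```

Call:
{"op": "carry_out", "data": {"delta_pos": [[0, 0, 0.0025], [0, 0, 0.005], [0, 0, 0.005], [0, 0, 0.005]], "turn": [[0, 0, 0], [0, 0, 0], [0, 0, 0], [0, 0, 0]], "claw": [1, 1, 1, 1]}}

```text
clock: 12.8
position: [0.5401, 0.1368, 0.0417]
ee_rot: [0.001, -0.0, 1.0, 0.0]
contact_force: [-3.7, -0.5, 12.9]
width: -0.0002
gripper_force: 6.7
```

Call:
{"op": "carry_out", "data": {"delta_pos": [[0, 0, 0.0025], [0, 0, 0.0025], [0, 0, 0.0025]], "turn": [[0, 0, 0], [0, 0, 0], [0, 0, 0]], "claw": [1, 1, 1]}}

```text
clock: 13.1
position: [0.54, 0.1368, 0.0415]
ee_rot: [0.001, -0.0, 1.0, 0.0]
contact_force: [-4.0, -0.9, 19.4]
width: -0.0002
gripper_force: 9.3
```

Contact came at TCP z 0.0419 and rose to 19 N against the stop, so the lid should be shut and the tip offset is 34.6 mm. I'll back off, check the lid and look at the wheel line from close by.

Call:
{"op": "carry_out", "data": {"delta_pos": [[0, 0, -0.1], [0, 0, -0.2], [0, -0.1, -0.3], [0.05, -0.216, -0.4], [0.05, -0.216, -0.4], [0.05, -0.216, -0.4]], "turn": [[0, 0, 0], [0, 0, 0], [0, 0, 0], [0, 0, 0], [0, 0, 0], [0, 0, 0]], "claw": [1, 1, 1, 1, 1, 1]}}

```text
clock: 13.7
position: [0.5203, 0.0489, 0.2006]
ee_rot: [0.002, 0.001, 1.0, -0.0]
contact_force: [0.7, -0.4, 0.3]
width: -0.0
gripper_force: 0.0
```

```bash
cat > look.py <<'E'
from lid import *
np.set_printoptions(precision=4,suppress=True)
s=manip.get_state();p=s['position'];print(s['clock'],p,s['contact_force'])
W=cloud(shot('scene'))
for y in(.11,.14,.17):
  q=W[(abs(W[...,1]-y)<.006)&(W[...,2]>.06)&(W[...,2]<.24)&(W[...,0]>.515)&(W[...,0]<.655)]
  if len(q): print('lid',y,len(q),np.polyfit(q[:,0],q[:,2],1),q[:,2].min(),q[:,2].max())
a=shot('wrist','wl');W=cloud(a)
k=(W[...,2]>.0785)&(W[...,2]<.095)&(W[...,0]>.56)&(W[...,0]<.65)&(W[...,1]>.02)&(W[...,1]<.075)
if k.any():
  print('wheel',W[k].mean(0),W[k].min(0),W[k].max(0))
u,v=map(int,pix(a,[.6075,.0455,.083])); print('crown px',u,v,'tip',pix(a,p+[0,0,.0346]))
for n in('wheel_crown','start_key_top'): print(n,[(round(x['score'],2),np.round(x['point'],4)) for x in manip.place_of('wrist',n)[:2]])
g=a['image'][max(v-70,0):v+50,max(u-90,0):u+70];cv2.imwrite('pics/wcrop.png',cv2.resize(g,None,fx=4,fy=4,interpolation=cv2.INTER_CUBIC)[:,:,::-1])
E
python3 look.py
```

```text
13.7 [0.5203 0.0489 0.2006] [ 0.6572 -0.376   0.3476]
lid 0.11 238 [-0.0004  0.074 ] 0.0703079878188888 0.07744839749200016
lid 0.14 236 [-0.0011  0.0744] 0.07070195242609956 0.07766726187904871
lid 0.17 254 [-0.0011  0.0743] 0.07095688228516073 0.0786866118663917
crown px 274 279 tip (np.float64(278.4786420491546), np.float64(277.244278504133))
wheel_crown []
start_key_top [(0.74, array([0.5391, 0.045 , 0.0796]))]
```

The lid is shut (slope about 0). The wheel is hidden by the tip, so I'll go above it now and stroke one notch.

Call:
{"op": "carry_out", "data": {"delta_pos": [[-0.1, 0, 0], [-0.2, 0, 0.05], [-0.2, 0, 0.15], [-0.2, 0, 0.25], [-0.2, 0, 0.33], [-0.2, 0, 0.35], [-0.2, 0, 0.35]], "turn": [[0, 0, 0], [0, 0, 0], [0, 0, 0], [0, 0, 0], [0, 0, 0], [0, 0, 0], [0, 0, 0]], "claw": [1, 1, 1, 1, 1, 1, 1]}}

```text
clock: 14.6
position: [0.5984, 0.0513, 0.0564]
ee_rot: [-0.002, -0.001, 1.0, 0.0]
contact_force: [-0.2, -0.1, 0.1]
width: -0.0001
gripper_force: 0.0
```

```bash
python3 -c "
from h import *
shot('scene')
s=manip.get_state();print(s['clock'],s['position'],s['contact_force'])"
```

```text
14.65 [0.59999332 0.05109975 0.0583495 ] [ 0.32178422 -0.1547934   0.6278758 ]
```

Call:
{"op": "carry_out", "data": {"delta_pos": [[0, 0, 0.015], [0, 0, 0.022], [0, 0, 0.028], [0, 0, 0.033], [0, 0, 0.033], [0, 0, 0.033]], "turn": [[0, 0, 0], [0, 0, 0], [0, 0, 0], [0, 0, 0], [0, 0, 0], [0, 0, 0]], "claw": [1, 1, 1, 1, 1, 1]}}

```text
clock: 15.25
position: [0.6004, 0.0504, 0.0463]
ee_rot: [0.001, 0.0, 1.0, 0.0]
contact_force: [-0.2, -0.4, 4.3]
width: -0.0001
gripper_force: 1.9
```

Call:
{"op": "carry_out", "data": {"delta_pos": [[0, 0, 0.002], [-0.006, 0, 0.002], [-0.012, 0, 0.002], [-0.018, 0, 0.002], [-0.024, 0, 0.002], [-0.03, 0, 0.002], [-0.034, 0, 0.002], [-0.034, 0, 0.002], [-0.034, 0, 0.002]], "turn": [[0, 0, 0], [0, 0, 0], [0, 0, 0], [0, 0, 0], [0, 0, 0], [0, 0, 0], [0, 0, 0], [0, 0, 0], [0, 0, 0]], "claw": [1, 1, 1, 1, 1, 1, 1, 1, 1]}}

```text
clock: 16.15
position: [0.6133, 0.0507, 0.045]
ee_rot: [-0.0, 0.0, 1.0, 0.0]
contact_force: [-0.9, 0.4, 5.2]
width: -0.0002
gripper_force: 2.8
```

Next I'll lift straight off, then back away forward of the wheel and look.

Call:
{"op": "carry_out", "data": {"delta_pos": [[0, 0, -0.03], [0, 0, -0.1], [0.1, 0, -0.2], [0.22, 0, -0.3], [0.35, 0, -0.4], [0.35, 0, -0.5], [0.35, 0, -0.5]], "turn": [[0, 0, 0], [0, 0, 0], [0, 0, 0], [0, 0, 0], [0, 0, 0], [0, 0, 0], [0, 0, 0]], "claw": [1, 1, 1, 1, 1, 1, 1]}}

```text
clock: 16.85
position: [0.4725, 0.0503, 0.2494]
ee_rot: [0.003, -0.0, 1.0, -0.0]
contact_force: [0.7, 0.2, -0.3]
width: 0.0004
gripper_force: 0.0
```

```bash
python3 look.py; python3 -c "
import cv2;print(cv2.imread('pics/wcrop.png').shape)"
```

```text
16.85 [0.4725 0.0503 0.2494] [ 0.6763  0.2202 -0.3433]
lid 0.11 230 [0.0005 0.0734] 0.07044873462043788 0.07688293695681558
lid 0.14 238 [-0.003   0.0753] 0.06988800549721164 0.07627079965989136
lid 0.17 244 [-0.0007  0.0741] 0.06962074876504765 0.07752507424230892
crown px 274 292 tip (np.float64(281.33851200617914), np.float64(271.9216321984993))
wheel_crown [(0.42, array([ 0.4048, -0.1422,  0.0029]))]
start_key_top [(0.61, array([0.5382, 0.0436, 0.078 ]))]
(480, 640, 3)
```

Call:
{"op": "carry_out", "data": {"delta_pos": [[-0.1, 0, -0.1], [-0.2, 0, -0.2], [-0.22, 0, -0.2], [-0.22, 0, -0.2]], "turn": [[0, 0, 0], [0, 0, 0], [0, 0, 0], [0, 0, 0]], "claw": [1, 1, 1, 1]}}

```text
clock: 17.45
position: [0.5645, 0.05, 0.3229]
ee_rot: [-0.0, 0.0, 1.0, -0.0]
contact_force: [-0.6, 0.6, -0.7]
width: -0.0001
gripper_force: 0.0
```

```bash
python3 look.py
```

```text
17.45 [0.5645 0.05   0.3229] [-0.6239  0.6328 -0.712 ]
lid 0.11 225 [-0.0041  0.076 ] 0.07025058993785571 0.07690835623191483
lid 0.14 250 [-0.001   0.0743] 0.07029306369008004 0.07694064312446691
lid 0.17 253 [-0.0003  0.0738] 0.07037602104127894 0.07851355742077626
wheel [0.6066 0.0454 0.0811] [0.5891 0.0262 0.0785] [0.626  0.0536 0.0845]
crown px 275 196 tip (np.float64(280.99081655990034), np.float64(279.8634144054752))
wheel_crown [(0.79, array([0.605 , 0.0481, 0.0863]))]
start_key_top []
```

View pics/wcrop.png

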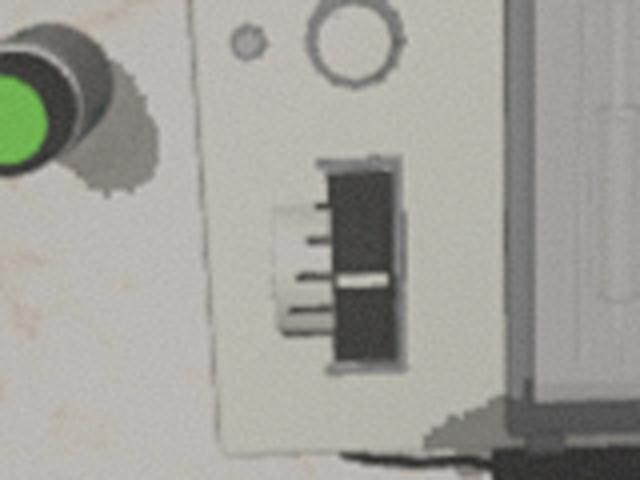

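The white line at (362,280) now points at the third rib at (315,277), and the lid is shut over the well at right. One more identical stroke.

Call:
{"op": "carry_out", "data": {"delta_pos": [[-0.09, 0, 0.1], [-0.09, 0, 0.22], [-0.09, 0, 0.34], [-0.09, 0, 0.46], [-0.09, 0, 0.56], [-0.09, 0, 0.63], [-0.09, 0, 0.66], [-0.09, 0, 0.66], [-0.09, 0, 0.66]], "turn": [[0, 0, 0], [0, 0, 0], [0, 0, 0], [0, 0, 0], [0, 0, 0], [0, 0, 0], [0, 0, 0], [0, 0, 0], [0, 0, 0]], "claw": [1, 1, 1, 1, 1, 1, 1, 1, 1]}}

```text
clock: 18.55
position: [0.598, 0.0504, 0.0619]
ee_rot: [0.001, -0.0, 1.0, 0.0]
contact_force: [-0.1, 0.2, -0.4]
width: 0.0003
gripper_force: 0.0
```

Call:
{"op": "carry_out", "data": {"delta_pos": [[-0.005, 0, 0.02], [-0.005, 0, 0.03], [-0.005, 0, 0.036], [-0.005, 0, 0.042], [-0.005, 0, 0.042], [-0.005, 0, 0.042]], "turn": [[0, 0, 0], [0, 0, 0], [0, 0, 0], [0, 0, 0], [0, 0, 0], [0, 0, 0]], "claw": [1, 1, 1, 1, 1, 1]}}

```text
clock: 19.15
position: [0.6003, 0.0504, 0.0451]
ee_rot: [0.001, -0.0, 1.0, 0.0]
contact_force: [-0.3, -0.3, 5.1]
width: 0.0001
gripper_force: 2.8
```

Call:
{"op": "carry_out", "data": {"delta_pos": [[0, 0, 0.002], [-0.006, 0, 0.002], [-0.012, 0, 0.002], [-0.018, 0, 0.002], [-0.024, 0, 0.002], [-0.03, 0, 0.002], [-0.034, 0, 0.002], [-0.034, 0, 0.002], [-0.034, 0, 0.002]], "turn": [[0, 0, 0], [0, 0, 0], [0, 0, 0], [0, 0, 0], [0, 0, 0], [0, 0, 0], [0, 0, 0], [0, 0, 0], [0, 0, 0]], "claw": [1, 1, 1, 1, 1, 1, 1, 1, 1]}}

```text
clock: 20.05
position: [0.6135, 0.0508, 0.0444]
ee_rot: [0.001, 0.0, 1.0, 0.0]
contact_force: [-1.2, 0.6, 6.7]
width: -0.0001
gripper_force: 3.3
```

Call:
{"op": "carry_out", "data": {"delta_pos": [[0, 0, -0.03], [0, 0, -0.1], [0, 0, -0.2], [0.1, 0, -0.32], [0.12, 0, -0.44], [0.12, 0, -0.56], [0.12, 0, -0.66], [0.12, 0, -0.7], [0.12, 0, -0.7]], "turn": [[0, 0, 0], [0, 0, 0], [0, 0, 0], [0, 0, 0], [0, 0, 0], [0, 0, 0], [0, 0, 0], [0, 0, 0], [0, 0, 0]], "claw": [1, 1, 1, 1, 1, 1, 1, 1, 1]}}

```text
clock: 20.95
position: [0.5663, 0.0502, 0.3271]
ee_rot: [0.004, -0.0, 1.0, -0.0]
contact_force: [-1.0, 0.8, -0.6]
width: 0.0001
gripper_force: 0.0
```

```bash
python3 look.py
```

```text
20.95 [0.5663 0.0502 0.3271] [-0.956   0.8114 -0.5509]
lid 0.11 238 [-0.0015  0.0745] 0.07034662922703672 0.0773227643295531
lid 0.14 234 [-0.0028  0.0752] 0.0698681563497926 0.07742153968119214
lid 0.17 252 [-0.0038  0.0758] 0.06964151685364917 0.07779514365880935
wheel [0.6068 0.0453 0.0811] [0.5895 0.0226 0.0785] [0.6269 0.0536 0.0843]
crown px 275 191 tip (np.float64(281.2238267818227), np.float64(279.8754493018451))
wheel_crown [(0.78, array([0.6084, 0.0474, 0.0875]))]
start_key_top [(0.69, array([0.5383, 0.0434, 0.0801]))]
```

View pics/wcrop.png

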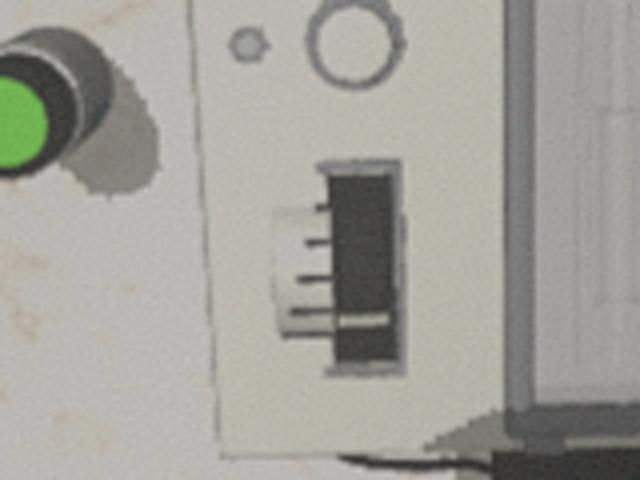

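The line at (362,319) is at the fourth rib (310,312). It moved 39 px, about 12 mm, which is one notch. The lid is still shut, so I'll go above the key.

Call:
{"op": "carry_out", "data": {"delta_pos": [[0.07, -0.017, 0.1], [0.07, -0.017, 0.22], [0.07, -0.017, 0.34], [0.07, -0.017, 0.46], [0.07, -0.017, 0.57], [0.07, -0.017, 0.64], [0.07, -0.017, 0.67], [0.07, -0.017, 0.67], [0.07, -0.017, 0.67]], "turn": [[0, 0, 0], [0, 0, 0], [0, 0, 0], [0, 0, 0], [0, 0, 0], [0, 0, 0], [0, 0, 0], [0, 0, 0], [0, 0, 0]], "claw": [1, 1, 1, 1, 1, 1, 1, 1, 1]}}

```text
clock: 22.05
position: [0.5377, 0.0435, 0.0557]
ee_rot: [0.001, -0.0, 1.0, 0.0]
contact_force: [0.4, -0.1, 0.5]
width: -0.0001
gripper_force: 0.0
```

Call:
{"op": "carry_out", "data": {"delta_pos": [[0, 0, 0.015], [0, 0, 0.025], [0, 0, 0.032], [0, 0, 0.038], [0, 0, 0.043], [0, 0, 0.043], [0, 0, 0.043]], "turn": [[0, 0, 0], [0, 0, 0], [0, 0, 0], [0, 0, 0], [0, 0, 0], [0, 0, 0], [0, 0, 0]], "claw": [1, 1, 1, 1, 1, 1, 1]}}

```text
clock: 22.75
position: [0.5375, 0.0436, 0.0394]
ee_rot: [0.001, -0.0, 1.0, -0.0]
contact_force: [-2.2, -0.3, 9.9]
width: 0.0002
gripper_force: 4.8
```

Call:
{"op": "carry_out", "data": {"delta_pos": [[0, 0, 0.0025], [0, 0, 0.004], [0, 0, 0.004], [0, 0, 0.004]], "turn": [[0, 0, 0], [0, 0, 0], [0, 0, 0], [0, 0, 0]], "claw": [1, 1, 1, 1]}}

```text
clock: 23.15
position: [0.5375, 0.0436, 0.0392]
ee_rot: [0.001, -0.0, 1.0, -0.0]
contact_force: [-4.1, -0.2, 19.7]
width: 0.0001
gripper_force: 9.4
```

At 19.7 N the key is on its stop (z only went from 0.0394 to 0.0392), so it is fully down. I'll release it and check before handing in.

Call:
{"op": "carry_out", "data": {"delta_pos": [[0, 0, -0.03], [0, 0, -0.1], [0, 0, -0.2], [0, 0, -0.32], [-0.07, 0, -0.44], [-0.07, 0, -0.56], [-0.07, 0, -0.68], [-0.07, 0, -0.72], [-0.07, 0, -0.72]], "turn": [[0, 0, 0], [0, 0, 0], [0, 0, 0], [0, 0, 0], [0, 0, 0], [0, 0, 0], [0, 0, 0], [0, 0, 0], [0, 0, 0]], "claw": [1, 1, 1, 1, 1, 1, 1, 1, 1]}}

```text
clock: 24.05
position: [0.5665, 0.0435, 0.3278]
ee_rot: [0.004, -0.0, 1.0, -0.0]
contact_force: [0.7, 0.3, -0.5]
width: 0.0003
gripper_force: 0.0
```

```bash
python3 look.py && python3 - <<'E'
import cv2,numpy as np
from lid import *
g=cv2.imread('pics/wcrop.png')[:,:,1]
r=g[180:355,345:385].mean(1);print('line row',180+r.argmax(),r.max(),np.median(r))
W=cloud(shot('wrist'));k=(W[...,0]>.533)&(W[...,0]<.544)&(W[...,1]>.038)&(W[...,1]<.049);d=(W[...,0]>.53)&(W[...,0]<.56)&(W[...,1]>.065)&(W[...,1]<.08)
print('key above deck',np.median(W[...,2][k])-np.median(W[...,2][d]))
E
```

```text
24.05 [0.5665 0.0435 0.3278] [ 0.713   0.2842 -0.5035]
lid 0.11 224 [0.0014 0.0728] 0.06551562262947086 0.07711316215273245
lid 0.14 234 [-0.0006  0.074 ] 0.07044973467191606 0.07679684983281554
lid 0.17 248 [-0.001   0.0743] 0.07061936957368464 0.07781281696839615
wheel [0.6064 0.0454 0.0812] [0.5897 0.0278 0.0785] [0.6259 0.0529 0.0842]
crown px 280 191 tip (np.float64(281.2548168065966), np.float64(280.1612032584598))
wheel_crown [(0.82, array([0.6057, 0.0461, 0.0853]))]
start_key_top [(0.55, array([0.5385, 0.0443, 0.0794]))]
line row 319 162.075 68.9
key above deck -0.3398948306354256
```

```bash
python3 -c "
from rig import manip
print(manip.sign_off())"
```

```text
the job is handed in; nothing more can be done
None
```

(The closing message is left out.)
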